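# Open the bench clamp on the inspection desk

### The arm

A 7-joint arm with a two-finger parallel gripper is mounted at the origin on the work surface. World frame = base frame: x ahead of the robot, y to its left, z up, the work surface at z = 0. Lengths are in m, angles in rad, forces in N, time in s.
With the tool pointing down it reaches from about 0.425 to 0.875 m from the base axis. Payload 8.4 kg.
Tool frame: the origin (TCP) lies midway between the tips of the shut fingers; the grasp point (between the pads) lies 19 mm behind it; z points along the fingers, y is the direction in which the jaws open and shut (so a half turn about z gives the same grasp; the last joint's range is limited). The gripper opens to 85 mm and grips with 20 to 120 N. Pads are 22 mm wide; open, the fingers measure 114 mm over their backs; the gripper's body (76 mm by 85 mm) begins 54 mm behind the grasp point. The pads swing forward as they close: fully open they stand 13 mm farther back than shut.
Start: joints at [-0.099, 0.333, 0.04, 1.465, -0.013, 1.343, -0.059], TCP at [0.65, -0, 0.231] pointing down, gripper open.
Joint ranges: [-2.58, 2.58], [-0.38, 2.09], [-1.3, 1.39], [0.25, 2.4], [-1.5, 4.64], [0.08, 2.09], [-2.65, 2.65]. Speed limits (rad/s): [2.22, 2.22, 2.79, 2.79, 3.14, 3.14, 3.14].

### API

Orientations are given as [roll, pitch, yaw] about the fixed x, y, z axes, in that order (R = Rz(yaw) Ry(pitch) Rx(roll)).
In Python, from workcell import arm gives the robot as it stands. Calls block until the motion is done:
- arm.movep(position, orientation): joint-space move of the TCP to a pose.
- arm.move_linear(position, rotation=None, rate=0.15): straight line of the TCP; rotation=None keeps the orientation; rate is the mean speed in m/s.
- arm.goto_joints(angles): joint-space move.
- arm.command_gripper(opening): opening from 0.0 (shut) to 1.0 (fully open); the grip force is fixed at half the most; returns when the fingers have stopped.
- arm.hold(seconds).
- arm.solve_ik(position, orientation): joint angles nearest the present ones, or None.
- arm.sense(): the state.
- arm.get_image(name): name is "scene" or "side" or "wrist"; returns the picture (420x560x3 uint8, red, green, blue); there is no depth.
- arm.get_calibration(name): a dict with "vertical_fov" (degrees; the focal length in pixels is half the picture's height over the tangent of half this angle, whatever the lens; pixels are square), "cx", "cy" (the principal point, pixels), "T" (4x4, takes a point from camera to world coordinates); the wrist camera has in their place "tool_from_camera" (4x4, takes a point from camera to tool coordinates, whose origin is the TCP and whose axes are the flange's). Camera axes: x right, y up, looking along -z (the intrinsics and any distortion apply to the point x, -y, -z); pixel columns grow to the right and rows downward; lengths in m; the calibration is good to about 2 mm. A picture is of the moment at which its call begins: read the wrist's pose just before it. get_calibration takes no time and is no camera call.
A pose or a line that the arm cannot do raises arm.PlanningError and nothing moves.
- arm.sign_off(): hands the job in, once; it reports no verdict.
Trained networks look in the newest picture that a camera, given by its name, has taken for a name from the list of things; names that differ only in an ending like _2 or _b are one class to them, and where a whole thing is asked for, a point or a joint stands for the part that bears it (a point fixed in the world has none). Each returns a list of dicts, best first, with "conf" (0 to 1); they miss things now and then, are a little off and sometimes report something else, mostly with a low value. They report only what shows in the picture. A call takes as long as a camera call. They do not tell look-alikes from the thing itself.
- arm.spot_in(target, camera): "position" ([x, y, z] in m, in the coordinates of the camera as it stood for that picture, good to about 4 mm: the middle of the surface that is visible of it).
- arm.regions_of(target, camera): "pixels" (420x560 bool, what is visible of it).
The state is a dict: "time": time; "qpos": joint angles; "qvel": joint speeds; "joint_torque": joint torques, N m; "tool_pos": TCP position; "eef_rot": TCP orientation; "force": force on the tool from outside, world axes, zero at the start; "wrist_torque": the same for the moment, N m; "grip_width": opening from 0.0 (shut) to 1.0 (fully open).
Only numpy, scipy, OpenCV 4.12 (cv2) and the standard library are available. Lean on these libraries where they do the work, as an engineer would, in place of code of your own. Each camera call takes 0.05 s, during which the arm holds its last target.

### The job

The blower unit taken from the opened cooler has been checked, so open the bench clamp around it: with the fingertips press down the spring release plate on top of the sliding jaw and, keeping it pressed, push the jaw back along its bar, away from the blower, all the way to the end stop, then let the release spring up and move clear. Do not grasp or lift anything, leave the blower standing where it is in the clamp, and leave everything else on the desk in its place.

Things in the scene. Friction and masses are not known exactly. Their poses are not given: they have to be found in the camera images.
- clamp: Bench clamp fixed to the desk. Origin on the desk under the centre of its base plate (360 along x, 100 wide, 12 thick). A toothed steel bar, 36 wide, top 22 above the desk, runs along x. Fixed jaw at the -x end: face at x = -150, 78 high. Low end stop at the +x end: face at x = +151, 42 high. The sliding jaw between them opens towards clamp +x. z is up. (mm)
- jaw (a joint): Sliding jaw's travel (m): front face at clamp x = -0.090 + value; 0 closed, 0.160 open against the end stop; starts 0.0125 to 0.022. Carriage 80 mm long, 50 wide; front plate 60 wide, its top 74 above the desk. The ratchet locks it both ways unless the release is held over 4 mm down; then it slides with 3 to 6 N of drag. It stays where left.
- release (a joint): Depth of the release plate in m: about 0 up, 0.008 bottomed on a hard stop. A spring pushes it up: about 5 N to start, 8 N at the bottom. It springs back when let go, and the jaw is locked again.
- release_top (a point): Centre of the top face of the release plate, a flat steel plate 44 mm (along the bar) x 46 mm wide lying on the sliding jaw just behind its front plate; its top is 79 mm above the desk when up. It travels with the jaw and sinks straight down when pressed.
- jaw_wall (a point): Centre of the face (towards the blower) of the upright aluminium wall at the back of the sliding jaw, 25 mm in clamp +x from the release plate's centre. The wall is 50 wide, 18 thick, its top 104 mm above the desk, 25 mm above the release plate; a fingertip standing on the plate pushes against this face to drive the jaw to clamp +x.
- blower: Loose grey blower unit, 70 mm along the bar x 80 wide x 50 high, 0.3 to 0.6 kg, standing between the jaws on the clamp's bed (22 mm above the desk, so its top is 72 mm above the desk). Origin under its centre.
- screwdriver: loose black-handled screwdriver lying beside the clamp's bar; bystander
- dial: loose black plastic dial, 44 mm across, 22 mm high, origin under its centre; bystander beside the clamp
- tape: loose empty cardboard tape core, 90 mm across, 24 mm high, origin under its centre; bystander beside the clamp
- dish: loose small steel dish, 80 mm across, 28 mm high, origin under its centre; bystander beside the clamp
- meter: loose beige hand-held meter, 160 x 58 x 24 mm, lying on the desk, origin under its centre; bystander
- foam: loose white packing block, 140 x 70 x 50 mm, origin under its centre; bystander
- mug: loose white mug, 76 mm across, 90 mm high, origin under its centre; bystander
Not all that is in view belongs to the job. What is shaped like the blower but green or orange is not meant.

How it is judged:
On the way, in this order (a step that is already met when the one before it is completed fails the run):
1. the release is pressed down while the jaw is still by the blower (value of joint release above 0.002 m and value of joint jaw below 0.04 m), for 0.05 s.
2. the jaw has been pushed back to the end stop (value of joint jaw above 0.15 m), for 0.1 s.
At the end, for the whole second after the job is handed in: The sliding jaw rests within 10 mm of the end stop, the release has sprung up (within 2 mm), the blower stands upright within 15 mm of where it was, and every bystander is within 30 mm of its place (value of joint jaw above 0.15 m and value of joint release below 0.002 m and velocity of joint jaw between -0.005 and 0.005 m/s and distance of blower from where it was at the start of the episode below 0.015 m and angle between blower's own z axis and vertical below 0.1 rad and linear speed of blower below 0.01 m/s and distance of each of screwdriver, dial, tape, dish, meter, foam, mug from where it was at the start of the episode below 0.03 m); the robot touches nothing.
It fails at once if the blower is lifted off its bed, shifted more than 20 mm or tipped (z of blower in the frame of clamp above 0.032 m or distance of blower from where it was at the start of the episode above 0.02 m or angle between blower's own z axis and vertical above 0.3 rad).
It fails at once if a bystander is lifted or moved more than 30 mm (distance of any of screwdriver, dial, tape, dish, meter, foam, mug from where it was at the start of the episode above 0.03 m).
It also fails if it takes over 32 s, if anything falls off the work surface, if the arm or the gripper's body presses on something with over 40 N, if the wrist force passes 120 N, or if a joint passes its speed limit or range.

## Working session

There is one attempt and no reset: what is moved stays moved. The work goes in short steps, each a Python script; the robot and the scene stay as the last script left them, time stands still between calls to the robot, and variables do not carry over. Pictures are saved under pics/ and viewed, and the job is handed in when it is done.

```bash
mkdir -p pics; ls; python3 - <<'E'
from workcell import arm
import cv2,json
for n in ["scene","side","wrist"]:
    im=arm.get_image(n); cv2.imwrite(f"pics/{n}0.png",im[:,:,::-1])
    c=arm.get_calibration(n); print(n,{k:(v.tolist() if hasattr(v,'tolist') else v) for k,v in c.items()})
    for t in ["clamp","blower","release_top","jaw_wall"]:
        try: print(t,[(r['conf'],r['position']) for r in arm.spot_in(t,n)])
        except Exception as e: print(t,e)
s=arm.sense();print(s)
E
```

```text
pics
scene {'vertical_fov': 55.67984671467515, 'cx': 279.86925143002037, 'cy': 211.66171522205303, 'T': [[-0.5497863168665434, -0.5064549905376589, 0.6642577424056272, 1.2742602695338598], [0.835178582185882, -0.3194378514074543, 0.4477010106602051, 0.4611108009030709], [-0.014551345102794672, 0.8009137292166298, 0.5986029207312725, 0.7619788048780842], [0.0, 0.0, 0.0, 1.0]]}
clamp [(0.74, [0.0135, -0.1032, -1.0919])]
blower [(0.83, [-0.1429, 0.0497, -1.2785]), (0.82, [0.0174, 0.0606, -1.2791]), (0.62, [-0.1006, -0.0443, -1.102]), (0.56, [-0.2634, -0.0661, -1.118]), (0.3, [-0.0317, -0.0415, -1.0847])]
release_top [(0.61, [-0.0293, -0.0424, -1.0861])]
jaw_wall [(0.6, [-0.0232, -0.0646, -1.0785])]
side {'vertical_fov': 54.96658320730784, 'cx': 274.71908913769335, 'cy': 209.3656365673202, 'T': [[0.9827378430877315, 0.14492196135129234, -0.11499546461216581, 0.4188395885381736], [-0.18430694466554517, 0.7130335018637652, -0.6764718585188502, -0.7853397418795727], [-0.01604000970464246, 0.685988957883427, 0.7274351295824836, 0.9147166135533008], [0.0, 0.0, 0.0, 1.0]]}
clamp [(0.66, [0.020
[... 993 characters left out ...]
0.3087])]
{'time': 0.75, 'qpos': array([-0.09918034,  0.33320572,  0.03985978,  1.46539548, -0.01341386,
        1.34326997, -0.05851455]), 'qvel': array([ 0.00061704,  0.0004784 , -0.0019273 ,  0.0004719 , -0.00139067,
       -0.00090127, -0.00075544]), 'joint_torque': array([ 1.53911387e-03, -6.58208299e+01,  1.36399582e+00, -4.05783927e+01,
        1.67902617e-02,  2.89506941e-03, -1.10482699e-05]), 'tool_pos': array([6.49984030e-01, 5.30093380e-06, 2.31305842e-01]), 'eef_rot': array([-3.14157736e+00, -3.32351619e-05,  1.57076645e+00]), 'force': array([ 0.27488436, -0.28832498, -0.61773481]), 'wrist_torque': array([ 0.00338136,  0.03919648, -0.05062702]), 'grip_width': 1.0011248625214362}
```

View pics/scene0.png

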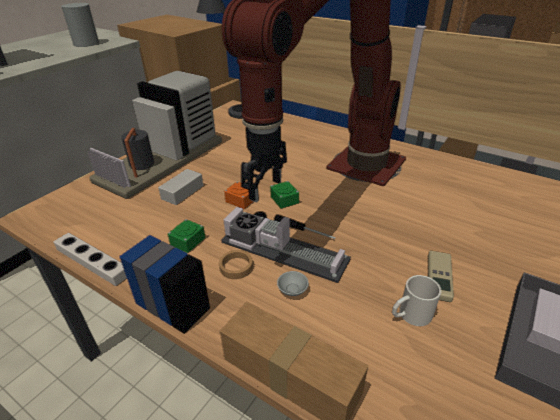

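View pics/side0.png

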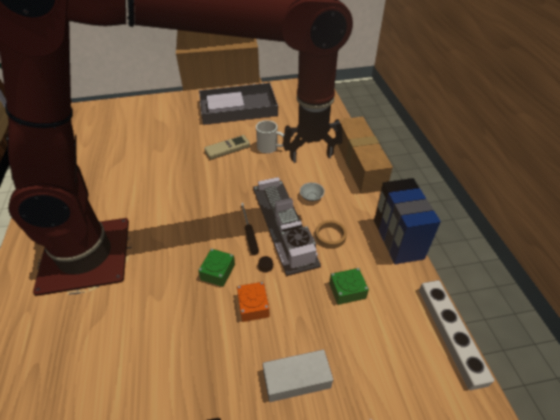

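View pics/wrist0.png

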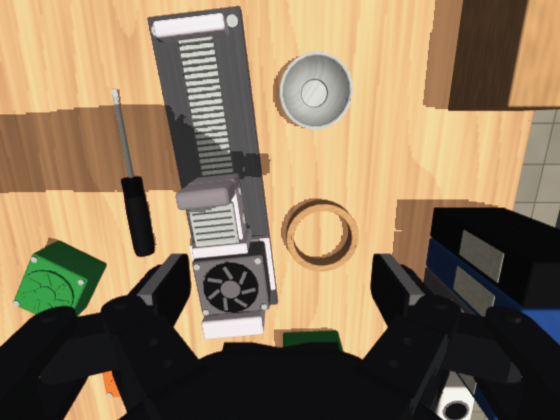

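```bash
cat > h.py <<'E'
from workcell import arm
import numpy as np, cv2
from scipy.spatial.transform import Rotation as R
def T_of(n,s=None):
    c=arm.get_calibration(n)
    if n!="wrist": return np.array(c["T"])
    s=s or arm.sense()
    W=np.eye(4);W[:3,:3]=R.from_euler('xyz',s['eef_rot']).as_matrix();W[:3,3]=s['tool_pos']
    return W@np.array(c["tool_from_camera"])
def ray(n,u,v,z,s=None):
    c=arm.get_calibration(n);f=210/np.tan(np.radians(c["vertical_fov"]/2))
    T=T_of(n,s);d=T[:3,:3]@np.array([(u-c['cx'])/f,-(v-c['cy'])/f,-1]);o=T[:3,3]
    return o+d*(z-o[2])/d[2]
def proj(n,p,s=None):
    c=arm.get_calibration(n);f=210/np.tan(np.radians(c["vertical_fov"]/2))
    q=np.linalg.inv(T_of(n,s))@np.append(p,1);return c['cx']+f*q[0]/-q[2],c['cy']-f*q[1]/-q[2]
E
python3 - <<'E'
from h import *
P={"scene":{"blower":[(-.1429,.0497,-1.2785),(.0174,.0606,-1.2791),(-.1006,-.0443,-1.102)],"rel":[(-.0293,-.0424,-1.0861)],"wall":[(-.0232,-.0646,-1.0785)]},
"side":{"blower":[(.1807,-.1915,-1.0112),(-.0516,-.2278,-.9859),(.0534,-.075,-1.0832)],"rel":[(.033,-.0217,-1.1337)],"wall":[(.0297,-.0158,-1.1328)]},
"wrist":{"blower":[(-.2706,-.0893,-.3632),(-.2267,-.2421,-.4041),(-.0518,-.0797,-.3416),(.0402,-.1776,-.4233)],"rel":[(-.0651,-.0134,-.3115)],"wall":[(-.0651,-.0128,-.3087)],"clamp":[(-.0674,.081,-.3453)]}}
for n in P:
    T=T_of(n)
    for k in P[n]: print(n,k,[(T@np.append(p,1))[:3].round(3).tolist() for p in P[n][k]])
E
```

```text
scene blower [[0.478, -0.246, 0.039], [0.384, -0.116, 0.045], [0.62, -0.102, 0.068]]
scene rel [[0.59, -0.036, 0.078]]
scene wall [[0.603, -0.02, 0.065]]
side blower [[0.685, -0.271, 0.045], [0.448, -0.271, 0.042], [0.585, -0.116, 0.074]]
side rel [[0.578, -0.04, 0.075]]
side wall [[0.576, -0.036, 0.079]]
wrist blower [[0.38, -0.115, 0.048], [0.424, -0.273, 0.05], [0.599, -0.1, 0.066], [0.691, -0.217, 0.014]]
wrist rel [[0.586, -0.028, 0.078]]
wrist wall [[0.586, -0.027, 0.08]]
wrist clamp [[0.583, 0.053, 0.02]]
```

The wrist view shows the clamp running up the image, with the fixed jaw at about (232,325), the grey blower at (230,287), the release plate at (215,225), the wall at (208,193) and the end stop at (190,25). The clamp's +x axis is roughly world +y. The screwdriver lies to its left, and the dish and tape core to its right. Next I'll fit the clamp pose.

```bash
python3 - <<'E'
from h import *
for n,u,v,z in [("wrist",150,17,.012),("wrist",241,8,.012),("wrist",276,303,.012)]:
    print(u,v,ray(n,u,v,z).round(4))
im=arm.get_image("wrist")
a=cv2.resize(im[0:60,130:270],None,fx=5,fy=5,interpolation=cv2.INTER_CUBIC)
b=cv2.resize(im[170:345,165:290],None,fx=4,fy=4,interpolation=cv2.INTER_CUBIC)
cv2.imwrite("pics/a.png",a[:,:,::-1]);cv2.imwrite("pics/b.png",cv2.resize(b,None,fx=.85,fy=.85)[:,:,::-1])
E
```

```text
150 17 [0.5136 0.1741 0.012 ]
241 8 [0.6099 0.1824 0.012 ]
276 303 [ 0.6449 -0.1701  0.012 ]
```

View pics/a.png

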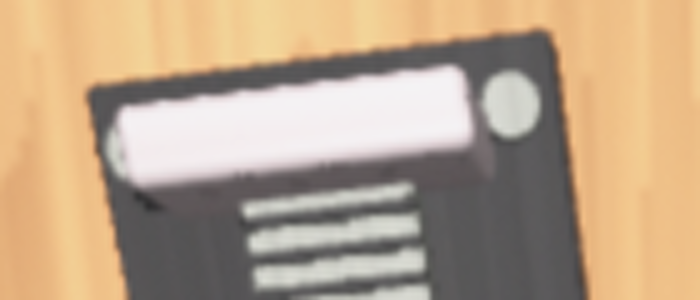

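View pics/b.png

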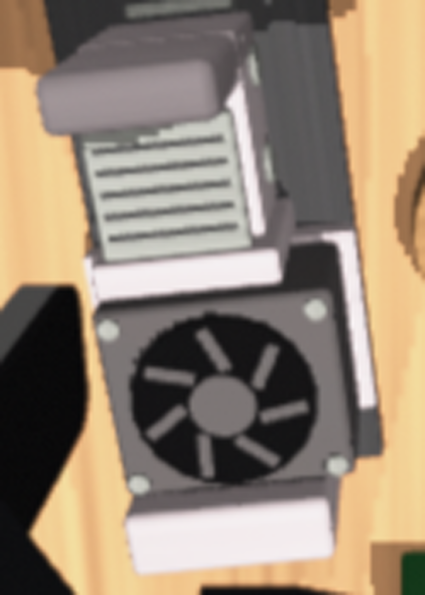

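```bash
python3 - <<'E'
from h import *
c0=ray("wrist",276.8,303,.012);c1=ray("wrist",239.6,6,.012);c2=ray("wrist",148,18.4,.012)
print(c0,c1,c2,np.linalg.norm(c1-c0),np.linalg.norm(c2-c1))
d=(c1-c0)[:2];yaw=np.arctan2(d[1],d[0]);ex=d/np.linalg.norm(d);ey=np.array([-ex[1],ex[0]])
C=(c0+c1)[:2]/2+.05*ey; print("yaw",yaw,"C",C)
def cl(p): q=np.asarray(p)[:2]-C; return (1000*np.array([q@ex,q@ey])).round(1)
for k,u,v,z in [("plateL",195.9,247,.079),("plateR",239.4,243,.079),("plateTR",233.2,203,.079),("wallL",178.2,208.8,.104),("wallR",228.2,203.8,.104),
 ("fixL",202.6,320,.078),("fixR",262.6,316.8,.078)]:
    print(k,cl(ray("wrist",u,v,z)))
for p in [(.59,-.036),(.578,-.04),(.586,-.028)]: print("rel net",cl(p))
for p in [(.62,-.102),(.585,-.116),(.599,-.1)]: print("blower net",cl(p))
print([arm.solve_ik([C[0]+ex[0]*x,C[1]+ex[1]*x,.072],[np.pi,0,yaw]) for x in (-.04,.12)])
E
```

```text
[ 0.64599722 -0.17013776  0.012     ] [0.60844629 0.1841851  0.012     ] [0.51130575 0.17275694 0.012     ] 0.35630711532058784 0.09781047070080645
yaw 1.6763816133798497 C [0.5775002  0.00175421]
plateL [-58.7  21.5]
plateR [-59.1 -24.5]
plateTR [-15.6 -24.4]
wallL [-9.4 22.4]
wallR [ -9.5 -24.4]
fixL [-147.9   30.5]
fixR [-150.9  -37.6]
rel net [-38.9  -8.5]
rel net [-41.6   3.9]
rel net [-30.5  -5.3]
blower net [-107.7  -31.3]
blower net [-117.9    5. ]
blower net [-103.5  -10.7]
[array([-0.03500362,  0.33352848,  0.02848093,  1.81023074, -0.01109376,
        0.99798692,  0.10350682]), array([-0.24573816,  0.32591627, -0.0501828 ,  1.81964423,  0.01913068,
        0.99649753, -0.19809159])]
```

The clamp fit agrees with the known sizes: plate centre at clamp x ≈ -37 mm, y ≈ -1.5 mm, and wall face at about -12 mm. I'll close the fingers, stand over the plate and press down in small steps while watching the force.

```bash
cat >> h.py <<'E'
YAW=1.6764;C=np.array([0.5775,0.0018]);ex=np.array([np.cos(YAW),np.sin(YAW)]);ey=np.array([-ex[1],ex[0]])
def W(x,y,z): p=C+ex*x+ey*y; return [p[0],p[1],z]
ROT=[np.pi,0,YAW]
def st(l=""):
    s=arm.sense();q=s['tool_pos'][:2]-C;f=s['force']
    print(l,"t%.2f"%s['time'],"cl",(1000*np.array([q@ex,q@ey,s['tool_pos'][2]])).round(1),"F",np.array([f[:2]@ex,f[:2]@ey,f[2]]).round(1));return s
E
python3 - <<'E'
from h import *
arm.command_gripper(0.0)
arm.movep(W(-.032,-.0015,.13),ROT); st("over")
arm.move_linear(W(-.032,-.0015,.084),rate=.06); st("low")
im=arm.get_image("wrist"); cv2.imwrite("pics/w1.png",im[:,:,::-1])
im=arm.get_image("side"); cv2.imwrite("pics/s1.png",cv2.resize(im[150:290,200:380],None,fx=4,fy=4)[:,:,::-1])
E
```

```text
over t2.13 cl [-32.   -1.7 130.4] F [-0.1 -0.9  0.2]
low t3.05 cl [-32.1  -1.8  84.3] F [-0.1  0.5  0.5]
```

View pics/w1.png

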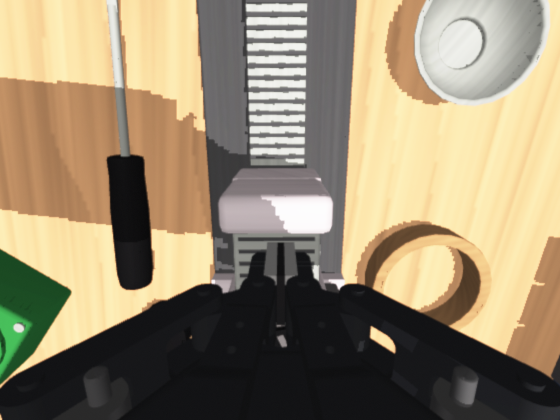

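View pics/s1.png

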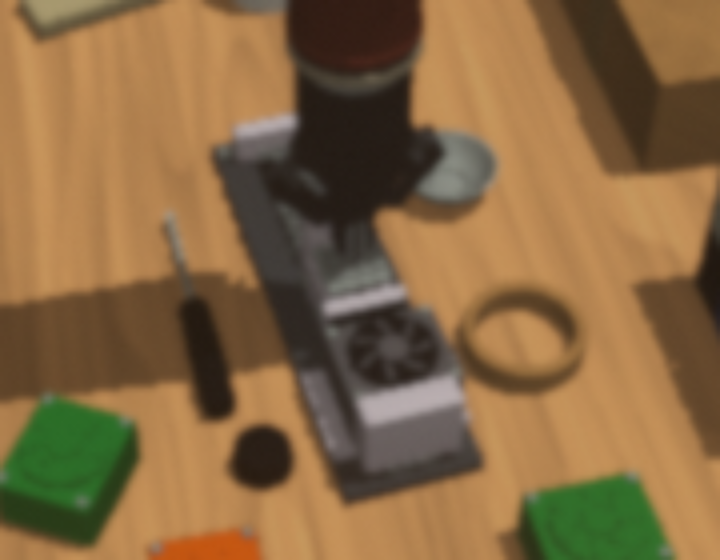

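The wrist view shows the shut fingertips, at about (280,255), centred over the plate and just in front of the wall, at (277,212). Now I'll press.

```bash
python3 - <<'E'
from h import *
z=.084
for z in (.079,.077,.075,.0735,.0725,.0715,.0705,.0695,.0685):
    arm.move_linear(W(-.032,-.0015,z),rate=.03); s=st("z%.4f"%z)
    if s['force'][2]>13: break
E
```

```text
z0.0790 t3.47 cl [-32.   -1.9  79.3] F [-0.4 -0.8  2.1]
z0.0770 t3.72 cl [-32.1  -1.9  77.3] F [ 0.4 -0.8  5.2]
z0.0750 t3.97 cl [-32.   -1.9  75.4] F [-0.1 -0.6  5.4]
z0.0735 t4.22 cl [-32.   -1.9  74. ] F [ 0.1 -0.6  5.8]
z0.0725 t4.47 cl [-32.1  -1.9  73.1] F [-0.1  0.2  7.5]
z0.0715 t4.72 cl [-32.   -1.9  72.1] F [0.1 0.1 7.6]
z0.0705 t4.97 cl [-32.   -1.9  71.2] F [ 0.2 -0.5  7. ]
z0.0695 t5.22 cl [-32.  -2.  71.] F [ 0.4  5.  15.7]
```

The plate bottomed at z = 71 mm, where the force jumped to 15.7 N. I'll keep it pressed and push along +x.

```bash
python3 - <<'E'
from h import *
z=.0702
for x in (-.022,-.012,.02,.05,.08,.10,.108,.112,.115,.118,.121,.124,.127,.130,.133):
    arm.move_linear(W(x,-.0015,z),rate=.05 if x<=.1 else .03); s=st("x%.3f"%x); f=s['force']
    if s['force'][:2]@ex<-20 or f[2]>40 or f[2]<2.5: break
im=arm.get_image("wrist"); cv2.imwrite("pics/w2.png",im[:,:,::-1])
E
```

```text
x-0.022 t5.57 cl [-21.8  -1.9  71.1] F [ 1.4  1.3 10.3]
x-0.012 t5.92 cl [-11.7  -1.9  71.1] F [ 0.4  1.9 10.2]
x0.020 t6.71 cl [20.  -1.8 71.1] F [-0.7  2.3  9.8]
x0.050 t7.46 cl [50.2 -1.8 71.1] F [-0.2  1.8 10.4]
x0.080 t8.21 cl [80.2 -1.7 71.1] F [ 0.7  2.4 11.7]
x0.100 t8.76 cl [100.5  -1.6  71.1] F [ 1.6  2.9 11.4]
x0.108 t9.18 cl [108.   -1.6  71.1] F [-0.3  3.4 11.5]
x0.112 t9.46 cl [111.4  -1.6  71.1] F [-1.   2.4 11.2]
x0.115 t9.71 cl [113.1  -1.9  71.1] F [-5.8  2.2 11.6]
x0.118 t9.96 cl [115.8  -2.   71.1] F [-6.   0.7 10.7]
x0.121 t10.21 cl [118.7  -2.2  71.1] F [-6.3 -0.9  9.6]
x0.124 t10.46 cl [120.5  -2.2  71. ] F [-10.   -0.1  11. ]
x0.127 t10.71 cl [120.5  -2.2  71. ] F [-19.    1.   12.3]
x0.130 t10.96 cl [120.6  -2.2  71. ] F [-26.3   2.2  14.6]
```

View pics/w2.png

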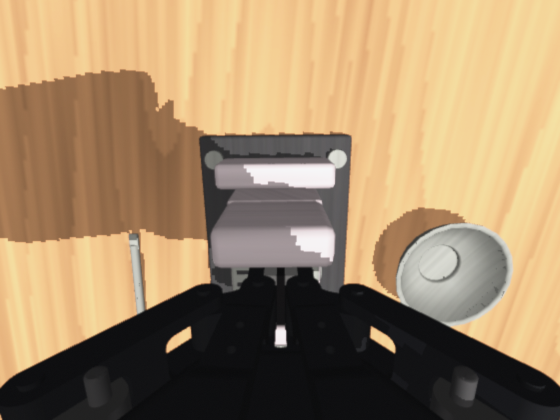

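The picture shows the jaw against the end stop (wall at (273,240), stop at (275,172)). The force rose while the tip stayed at x = 120.5 mm. I'll relax the push and lift straight up.

```bash
python3 - <<'E'
from h import *
arm.hold(.15); arm.move_linear(W(.1235,-.002,.0702),rate=.02); st("relaxed")
arm.move_linear(W(.1215,-.002,.085),rate=.03); st("up")
arm.move_linear(W(.11,-.002,.125),rate=.08); st()
arm.move_linear(W(.06,-.002,.26),rate=.15); arm.hold(.3);st("clear")
for n in ["scene","side","wrist"]:
    im=arm.get_image(n); cv2.imwrite(f"pics/{n}3.png",im[:,:,::-1])
    for t in ["blower","release_top"]:
        T=T_of(n);print(n,t,[(r['conf'],(T@np.append(r['position'],1))[:3].round(3).tolist()) for r in arm.spot_in(t,n)])
E
```

```text
relaxed t11.63 cl [120.5  -2.3  71. ] F [-10.1   2.1  11.3]
up t12.28 cl [120.5  -1.5  84.7] F [-5.4  1.1  1.3]
 t12.95 cl [110.2  -1.9 125.1] F [ 0.1  0.6 -0.2]
clear t14.36 cl [ 60.2  -1.9 259.5] F [-0.4  0.4  0.3]
scene blower [(0.96, [0.382, -0.117, 0.05]), (0.75, [0.711, -0.238, 0.043]), (0.68, [0.614, -0.097, 0.07]), (0.58, [0.465, -0.238, 0.039]), (0.2, [0.618, 0.384, 0.059])]
scene release_top [(0.49, [0.571, 0.109, 0.08])]
side blower [(0.9, [0.449, -0.27, 0.04]), (0.89, [0.364, -0.148, 0.044]), (0.68, [0.585, -0.117, 0.071]), (0.56, [0.683, -0.273, 0.045])]
side release_top [(0.48, [0.56, 0.105, 0.072])]
wrist blower [(0.63, [0.373, -0.114, 0.048]), (0.6, [0.44, -0.218, 0.01]), (0.52, [0.594, -0.129, 0.072]), (0.18, [0.564, 0.104, 0.081])]
wrist release_top [(0.61, [0.567, 0.11, 0.077])]
```

View pics/wrist3.png

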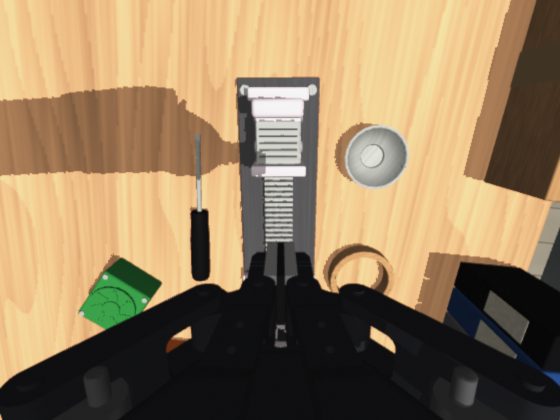

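View pics/scene3.png

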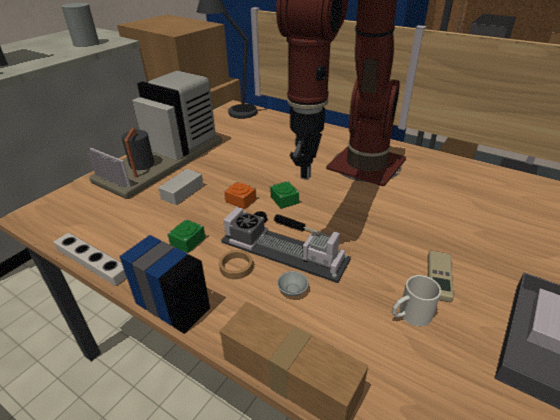

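View pics/side3.png

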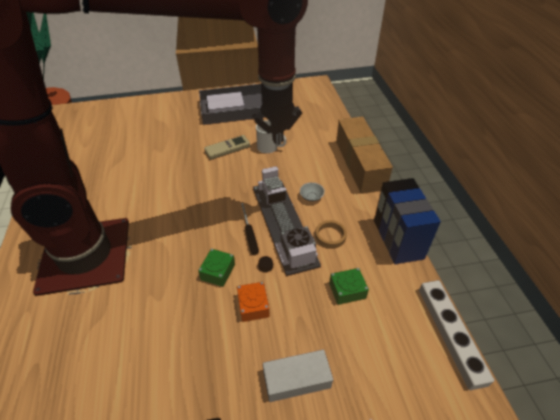

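The jaw is against the end stop (wrist view about (277,107)). The blower still stands at scene (246,228) and side (298,237), and the bystanders are unmoved. The arm is clear, so I'm handing in.

```bash
python3 -c "
from workcell import arm
print(arm.sign_off())"
```

```text
the job is handed in; nothing more can be done
None
```

The clamp is open: the sliding jaw is back against the end stop, the release has been let go, and the job is handed in. The arm was clear at about 14.4 s of the 32 s allowed.

- **Press:** With the fingers shut, I pressed the release plate to its hard stop (tip height 71 mm, 8 mm below its rest height). Force was 5–8 N on the way down, jumping to about 16 N at the bottom.
- **Push:** I kept the plate down and pushed on the jaw wall. The tip stopped moving at clamp x = 120.5 mm while the push force rose to 26 N, which I took as the end stop. I then eased off, lifted straight up and moved clear.
- **Last checks:**
  - **Jaw:** the pictures show it against the end stop.
  - **Blower and bystanders:** in the side camera the blower reads within about 3 mm of its first position, and no bystander looks moved by eye.
  - **Arm:** force on it is near zero.
- **Where readings disagreed:**
  - **Release height:** the detections put the release plate at 72, 77 and 80 mm, against 79 mm when fully up. The 72 mm one is a low-confidence side view. I did not measure the spring-back any other way.
  - **Blower position:** the wrist camera's final reading is about 30 mm from its first one. The fingers hid much of the blower in that view, so I discounted it. The scene camera differs by about 8 mm.

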